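# Put the service tools back into their foam cut-outs

## Task

The hand tools of this service kit lie mixed up next to their tray. Put the torch, the pliers, the screwdriver and the tape roll back, each in the foam insert that is cut to its own outline and the right way round (handles and torch tail towards the robot), so that each one lies fully down in its cut-out. Leave the red-lidded tin and the wood offcut where they are.

Things in the scene. Friction and masses are not known exactly. Their poses are not given: they have to be found in the camera images.
- torch_mid (a point): black torch on its side, 193 mm long, 0.35 kg; barrel 44 mm across, lamp head 52. The point is on its axis in the barrel near the balance point, 23 mm above what it lies on. Own y runs along it to the tail (81 mm away); lamp head at -y, from 51 to 111 mm away.
- pliers_mid (a point): flat-nose pliers lying flat, red handles, dark jaws, 164 mm long, 52 wide over the handles, 12 thick, 0.17 kg. The point is 15 mm from mid-length towards the handles (about 45 mm wide there), 6 mm above what they lie on. Own y points to the handle ends (67 mm away); jaw tips at -y, 97 mm away, 22 wide.
- driver_mid (a point): screwdriver lying down, 205 mm long, 0.11 kg; dark red handle 26 mm wide, 29 high, thin steel shaft. The point is in the handle, 14.5 mm above what it lies on. Own y points to the handle's butt (82 mm away); at -y the shaft begins 13 mm away and its tip is 122 mm away.
- tape_mid (a point): small roll of pale blue tape lying flat, 48 mm across, 19 mm high, 0.03 kg. The point is its centre, 9.5 mm above what it lies on.
- torch_insert: dark foam insert with blue floor, cut to the torch outline; 84 mm wide, 28 high, fixed in a low grey tray (lip 12). Origin 2 mm above the table under the middle of its 56 mm finger groove; x away from robot, foam x -100..138. Cut 20 deep: 62 wide at x -89..43 (barrel), 70 wide at 43..119 (head). Tool's point goes above the origin at z 31, its y along -x here.
- pliers_insert: dark foam insert with blue floor, cut to the pliers outline; 84 mm wide, 28 high, fixed in a low grey tray (lip 12). Origin 2 mm above the table under the middle of its 56 mm finger groove; x away from robot, foam x -100..138. Cut 9 deep: 70 wide at x -76..54 (handles, joint), 40 wide at 54..106 (jaws). Tool's point goes above the origin at z 25, its y along -x here.
- driver_insert: dark foam insert with blue floor, cut to the screwdriver outline; 84 mm wide, 28 high, fixed in a low grey tray (lip 12). Origin 2 mm above the table under the middle of its 56 mm finger groove; x away from robot, foam x -100..138. Cut 15 deep: 44 wide at x -91..28 (handle), 24 wide at 28..130 (shaft). Tool's point goes above the origin at z 27.5, its y along -x here.
- tape_insert: dark foam insert with blue floor, cut to the tape-roll outline; 84 mm wide, 28 high, fixed in a low grey tray (lip 12). Origin 2 mm above the table under the middle of its 32 mm finger groove; x away from robot, foam x -100..138. Cut 12 deep: eight-sided, 66 mm across, centred on the origin. Roll's point goes above the origin at z 25.5.
- polish_tin: flat round tin with a red lid, 66 mm across, 27 mm high, standing on the table; not to be moved. Origin at the centre of its underside.
- offcut: light wood offcut, 75 x 40 x 40 mm, lying on the table; not to be moved. Origin at the centre of its underside, x along its length.

How it is judged:
At the end, for the whole second after the job is handed in: Each tool lies in its own insert: its point within 15 mm of the insert's origin along and across it, within 4 mm of its fully-down height, lengthwise within 0.14 rad (tape roll flat within 0.10 rad); tin and offcut less than 20 mm from where they stood; all at rest (x of torch_mid in the frame of torch_insert between -0.015 and 0.015 m and y of torch_mid in the frame of torch_insert between -0.015 and 0.015 m and z of torch_mid in the frame of torch_insert between 0.025 and 0.035 m and angle between the y axis of torch_mid and the x axis of torch_insert, either way round below 0.14 rad and x of pliers_mid in the frame of pliers_insert between -0.015 and 0.015 m and y of pliers_mid in the frame of pliers_insert between -0.015 and 0.015 m and z of pliers_mid in the frame of pliers_insert between 0.019 and 0.029 m and angle between the y axis of pliers_mid and the x axis of pliers_insert, either way round below 0.14 rad and x of driver_mid in the frame of driver_insert between -0.015 and 0.015 m and y of driver_mid in the frame of driver_insert between -0.015 and 0.015 m and z of driver_mid in the frame of driver_insert between 0.0215 and 0.0315 m and angle between the y axis of driver_mid and the x axis of driver_insert, either way round below 0.14 rad and x of tape_mid in the frame of tape_insert between -0.015 and 0.015 m and y of tape_mid in the frame of tape_insert between -0.015 and 0.015 m and z of tape_mid in the frame of tape_insert between 0.0195 and 0.0295 m and angle between tape_mid's own z axis and vertical below 0.1 rad and distance of each of polish_tin, offcut from where it was at the start of the episode below 0.02 m and linear speed of each of polish_tin, offcut below 0.02 m/s); the robot touches nothing.
It fails at once if the red-lidded tin is shoved more than 30 mm (distance of polish_tin from where it was at the start of the episode above 0.03 m).
It fails at once if the wood offcut is shoved more than 30 mm (distance of offcut from where it was at the start of the episode above 0.03 m).
It also fails if it takes over 128 s, if anything falls off the work surface, if the arm or the gripper's body presses on something with over 40 N, if the wrist force passes 120 N, or if a joint passes its speed limit or range.

## Robot

A 6-joint arm with a two-finger parallel gripper is mounted at the origin on a cart in front of the work surface, level with it; the furniture and walls round the work are solid. World frame = base frame: x ahead of the robot, y to its left, z up, the work surface at z = 0. Lengths are in m, angles in rad, forces in N, time in s.
With the tool pointing down it reaches from about 0.375 to 0.9 m from the base axis. Payload 3.1 kg.
Tool frame: the origin (TCP) lies between the finger pads; the fingertips stand manip.nose_length ahead of it and the grasp point (between the pads) lies 5 mm behind it (manip.nose_length is the distance from the TCP to the fingertips, in m); z points along the fingers, y is the line along which they close (so a half turn about z gives the same grasp; the last joint's range is limited). The gripper opens to 85 mm and grips with 20 to 120 N. Pads are 22 mm wide; open, the fingers measure 114 mm over their backs; the gripper's body (76 mm by 85 mm) begins 54 mm behind the grasp point. The pads swing forward as they close: fully open they stand 13 mm farther back than shut.
Start: joints at [0.998, 0.527, 1.433, -0, 1.181, -0.178], TCP at [0.24, 0.577, 0.245] pointing down, gripper open.
Joint ranges: [-3.08, 3.08], [-0.75, 2.2], [0.22, 2.44], [-1.43, 4.57], [0, 2.65], [-2.85, 2.85]. Speed limits (rad/s): [2.79, 2.79, 3.14, 3.14, 3.14, 3.14].

## Interface

Orientations are given as a unit quaternion [x, y, z, w].
In Python, from station import monitor, eyes, job, manip gives the robot as it stands.
- The arm moves only by the shell command python3 -m pendant 'ROWS' [FORCE]. ROWS is JSON, a list that holds one entry, the list of rows, each a list of 7 numbers: the shift along the tool's x, y, z as a fraction of full scale, then the turn, a rotation vector about the tool's x, y, z as a fraction of full scale, then the opening, from 0 (shut) to 1 (fully open). A call has 1 to 20 rows; each row shifts and turns the commanded pose from where the row before left it, along the tool's axes as they then stand; what a row does not reach is not made up. Full scale, the value 1, is 800 mm for a shift and 0.12 rad for a turn. A row lasts 1/10 s, in which the tool goes at most 50 mm and 8.59 degrees, less where a joint would pass 70% of its speed; a pose out of reach is approached as far as the arm can. A call with a number of a shift or a turn outside -1 to 1 is refused whole. A call with a gripper value outside its range is refused whole. The fingers move at their own pace and stop on an object; FORCE is the grip in N (left out, the last holds). Time passes only in rows, so rows that do not move let the fingers close. It gives the time, the measured TCP pose, the force, the opening and the grip force at its end, in the units of the state.
- monitor.sense(): the state, without advancing time (a new reading comes with each control period).
- eyes.snapshot(name): name is "scene" or "top" or "wrist"; returns a dict with "pixels" (480x640x3 uint8, red, green, blue), "depth" (480x640 float32, m along the optical axis (not along the pixel's ray), 0 where there is no reading), "intrinsics" (3x3 intrinsics, pixels), "eye" and "attitude" of the camera in the world. Camera axes: x right, y down, z forward; pixel columns grow to the right and rows downward; lengths in m; the calibration is good to about 2 mm. A picture is of the moment at which its call begins.
- job.sign_off(): hands the job in; it is judged then, once.
The state is a dict: "t": time; "q": joint angles; "qd": joint speeds; "tau": joint torques, N m; "tcp_pos": TCP position; "tool_rot": TCP orientation; "force": force on the tool from outside, world axes, zero at the start; "ft_torque": the same for the moment, N m; "finger_gap": opening from 0.0 (shut) to 1.0 (fully open); "gripper_force": force on a finger pad.
Only numpy, scipy, OpenCV 4.12 (cv2) and the standard library are available. Lean on these libraries where they do the work, as an engineer would, in place of code of your own. Each camera call takes 0.05 s, during which the arm holds its last target. There are 200 camera calls.

## Working session

There is one attempt and no reset: what is moved stays moved. The work goes in short steps, Python scripts to look and compute and a shell command to move; the robot and the scene stay as the last step left them, time stands still between calls to the robot, and variables do not carry over. Pictures are saved under pics/ and viewed, at most 15 in all, crops included, and the job is handed in when it is done.

```bash
ls; mkdir -p pics
python3 - <<'E'
from station import monitor, eyes, job, manip
import cv2,numpy as np
s=monitor.sense();print(s['t'],s['tcp_pos'],s['tool_rot'],s['finger_gap'],manip.nose_length)
for n in ['top','scene']:
    d=eyes.snapshot(n);cv2.imwrite(f'pics/{n}0.png',d['pixels'][:,:,::-1]);print(n,d['intrinsics'],d['eye'],d['attitude'])
    np.savez(f'{n}0.npz',**d)
E
```

```text
pics
0.0 [0.23997562 0.57633896 0.24432434] [ 1.96118051e-01  9.80579672e-01 -1.02364717e-03 -4.11259511e-04] 1.0052604832426826 0.014
top [[485.08945343   0.         318.48471178]
 [  0.         485.08945343 236.98159998]
 [  0.           0.           1.        ]] [ 0.27275233 -0.00961733  0.96552959] [-0.66891568  0.73596536 -0.07756484  0.06993205]
scene [[490.17055172   0.         322.79593301]
 [  0.         490.17055172 242.57984923]
 [  0.           0.           1.        ]] [-0.08946326 -0.72360315  0.86688844] [ 0.8540391  -0.31926869  0.14226002 -0.38528795]
```

View pics/top0.png

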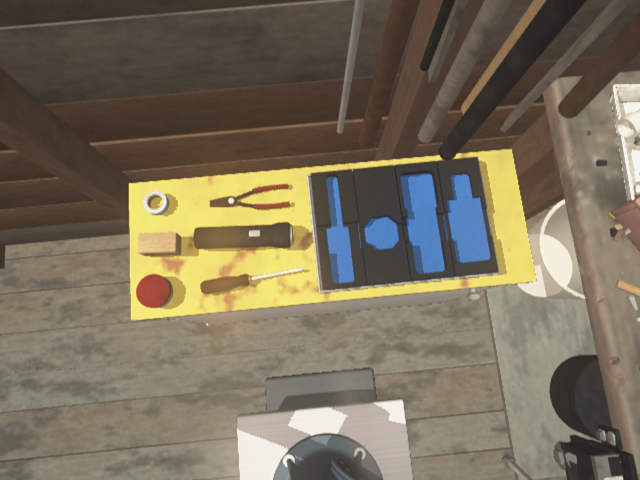

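View pics/scene0.png

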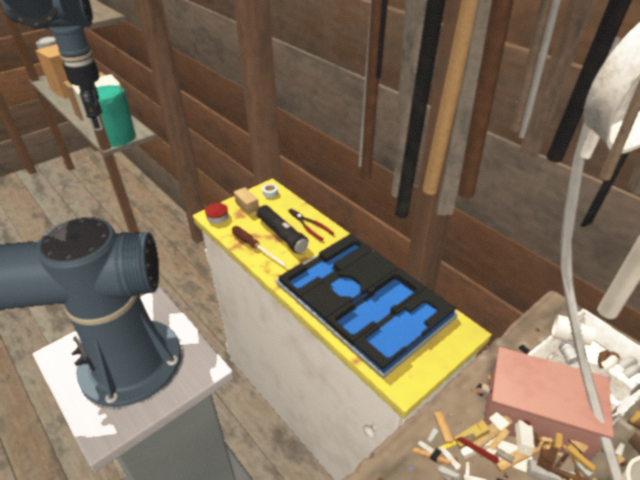

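The top view shows the tools: tape (156,203), pliers (210–292,198; jaws left), torch (194–292,237) and driver (202–308,282; handle left). The offcut is at (158,243) and the tin at (154,291). The inserts from left to right are driver, tape, torch and pliers.

```bash
cat > h.py <<'E'
import numpy as np,cv2
from scipy.spatial.transform import Rotation as R
def load(n): return dict(np.load(n))
def cast(d,uv,z):
    uv=np.atleast_2d(uv).astype(float);K=d['intrinsics']
    r=np.c_[(uv[:,0]-K[0,2])/K[0,0],(uv[:,1]-K[1,2])/K[1,1],np.ones(len(uv))]@R.from_quat(d['attitude']).as_matrix().T
    return d['eye']+r*((z-d['eye'][2])/r[:,2])[:,None]
def cloud(d):
    v,u=np.mgrid[:480,:640];K=d['intrinsics'];D=d['depth']
    c=np.stack([(u-K[0,2])/K[0,0]*D,(v-K[1,2])/K[1,1]*D,D],-1)
    return c@R.from_quat(d['attitude']).as_matrix().T+d['eye']
def comps(m,amin=60):
    n,l,s,c=cv2.connectedComponentsWithStats(m.astype(np.uint8))
    return [l==i for i in range(1,n) if s[i,4]>=amin]
def rect(p): # x-y points -> min area rect centre, (long,short), angle of long axis
    (c,(w,h),a)=cv2.minAreaRect((p[:,:2]*1000).astype(np.float32))
    if w<h:w,h,a=h,w,a+90
    return np.round(c,1),round(w,1),round(h,1),round(((a+90)%180)-90,2)
E
python3 - <<'E'
from h import *
d=load('top0.npz');P=cloud(d);Z=P[...,2]
hsv=cv2.cvtColor(d['pixels'],cv2.COLOR_RGB2HSV);H,S,V=[hsv[...,i].astype(int) for i in range(3)]
reg=np.zeros((480,640),bool);reg[150:325,128:535]=1
ye=reg&(H>20)&(H<35)&(S>120)&(V>120)
print('table z',np.percentile(Z[ye],[5,50,95]), 'table rect',rect(cast(d,np.argwhere(ye)[:,::-1],0)))
bl=reg&(H>100)&(H<118)&(S>140)&(V>90)
for m in comps(bl,300):
    uv=np.argwhere(m)[:,::-1];z=np.median(Z[m]);p=cast(d,uv,z)
    print('blue',uv.mean(0).round(),z.round(4),rect(p),p[:,:2].min(0).round(4),p[:,:2].max(0).round(4))
left=np.zeros_like(reg);left[165:312,135:314]=1
hi=left&(Z>0.004)
for m in comps(hi,60):
    uv=np.argwhere(m)[:,::-1];q=P[m]
    print('obj',uv.mean(0).round(),len(uv),'zmax',np.percentile(q[:,2],[50,98]).round(4),rect(q),q[:,:2].mean(0).round(4))
tr=reg&(V<75);tr[:,:312]=0
m=max(comps(tr),key=lambda m:m.sum());uv=np.argwhere(m)[:,::-1]
print('foam',np.percentile(Z[m],[50,95]),rect(cast(d,uv,.03)))
E
```

```text
table z [-0.00387633 -0.00083489  0.00239351] table rect (array([487.8, -50.5]), 810.8, 284.4, -89.97)
blue [424. 221.] 0.0093 (array([ 485.9, -243.3]), 202.6, 64.2, 0.3) [ 0.3846 -0.2753] [ 0.5872 -0.2109]
blue [462. 214.] 0.0203 (array([ 486.6, -320.6]), 177.4, 63.1, -19.77) [ 0.3972 -0.3608] [ 0.5747 -0.2935]
blue [342. 223.] 0.0143 (array([504.7, -78. ]), 178.8, 22.4, 0.5) [ 0.4153 -0.0899] [ 0.594 -0.067]
blue [382. 233.] 0.0174 (array([ 470.4, -155. ]), 64.3, 62.5, -89.67) [ 0.4392 -0.1871] [ 0.5017 -0.1228]
obj [311. 197.] 190 zmax [0.0132 0.0325] (array([441.9, -14.1]), 338.2, 12.9, -3.69) [ 0.5551 -0.0222]
obj [251. 198.] 739 zmax [0.0087 0.0133] (array([427.9,  88.9]), 329.2, 163.6, 5.98) [0.5669 0.1001]
obj [155. 202.] 363 zmax [0.0168 0.0211] (array([427.1, 159.2]), 455.0, 46.8, 41.69) [0.5759 0.2917]
obj [244. 236.] 2239 zmax [0.0408 0.0496] (array([436.8,  60.1]), 323.4, 150.1, 47.91) [0.4843 0.1146]
obj [159. 243.] 971 zmax [0.0385 0.0424] (array([408.6, 150.6]), 414.7, 67.9, 59.0) [0.4851 0.2803]
obj [236. 281.] 815 zmax [0.0205 0.0277] (array([384.8,  75.8]), 255.4, 119.1, 62.34) [0.4005 0.1392]
obj [154. 290.] 990 zmax [0.0256 0.0296] (array([354.5, 156.7]), 365.6, 65.1, 73.32) [0.396  0.2968]
foam [0.02885609 0.03230007] (array([ 497.4, -199.2]), 338.3, 259.6, -89.13)
```

Run:
```python
from h import *
d=load('top0.npz');P=cloud(d);Z=P[...,2]
hsv=cv2.cvtColor(d['pixels'],cv2.COLOR_RGB2HSV);H,S,V=[hsv[...,i].astype(int) for i in range(3)]
reg=np.zeros((480,640),bool);reg[150:325,128:535]=1
bl=reg&(H>98)&(H<120)&(S>120)&(V>60)
X=P[...,0];Y=P[...,1]
for n,(a,b),zf in [('driver',(320,358),.015),('tape',(360,401),.018),('torch',(402,446),.01),('pliers',(447,492),.021)]:
    m=bl.copy();m[:,:a]=0;m[:,b:]=0;m&=~(cv2.morphologyEx(m.astype(np.uint8),cv2.MORPH_OPEN,np.ones((3,3)))==0)
    p=cast(d,np.argwhere(m)[:,::-1],zf)
    print(n,p[:,:2].min(0).round(4),p[:,:2].max(0).round(4),'mids per x:',end=' ')
    for x in np.arange(.39,.6,.02):
        y=p[abs(p[:,0]-x)<.004,1]
        if len(y):print(f'{x:.2f}:{(y.min()+y.max())/2*1e3:.0f}/{np.ptp(y)*1e3:.0f}',end=' ')
    print()
yel=(H>18)&(H<36)&(S>110)
def pca(n,box,zm,extra):
    m=np.zeros_like(reg);u0,u1,v0,v1=box;m[v0:v1,u0:u1]=1;m&=extra
    m=max(comps(m,20),key=lambda m:m.sum());uv=np.argwhere(m)[:,::-1];p=cast(d,uv,zm)
    print(n,len(uv),rect(p),'x',p[:,0].min().round(4),p[:,0].max().round(4),'y',p[:,1].min().round(4),p[:,1].max().round(4),p[:,:2].mean(0).round(4));return m,p
hgt=(Z>.008)&(Z<.07)
pca('torch',(185,302,215,258),.023,(V<95)|(hgt&~yel))
pca('pliers',(205,296,178,214),.008,((H<12)|(H>170)|(V<90)|(S<70)))
red=((H<12)|(H>168))&(S>90)
pca('handle',(196,252,268,298),.015,red&hgt)
pca('driver all',(196,312,262,298),.012,hgt)
pca('tape',(140,172,186,218),.019,S<90)
pca('tin',(132,178,270,311),.027,red)
pca('offcut',(134,184,228,262),.04,Z>.03)
crop=cv2.resize(d['pixels'][165:315,128:318],None,fx=4,fy=4,interpolation=cv2.INTER_CUBIC)
cv2.imwrite('pics/crop.png',crop[:,:,::-1])
```

```text
driver [ 0.3795 -0.0905] [ 0.5942 -0.047 ] mids per x: 0.39:-76/28 0.41:-76/28 0.43:-76/28 0.45:-69/41 0.47:-69/41 0.49:-68/41 0.51:-74/10 0.53:-73/12 0.55:-73/12 0.57:-73/12 0.59:-75/8 
tape [ 0.4375 -0.1873] [ 0.5018 -0.1223] mids per x: 0.45:-155/60 0.47:-155/65 0.49:-155/61 
torch [ 0.3826 -0.2757] [ 0.5886 -0.2104] mids per x: 0.39:-244/56 0.41:-244/55 0.43:-244/56 0.45:-242/60 0.47:-241/61 0.49:-241/60 0.51:-243/57 0.53:-243/65 0.55:-243/65 0.57:-243/63 0.59:-241/54 
pliers [ 0.396  -0.3625] [ 0.5756 -0.293 ] mids per x: 0.41:-330/66 0.43:-330/65 0.45:-328/67 0.47:-328/69 0.49:-327/69 0.51:-329/66 0.53:-329/36 0.55:-329/35 0.57:-329/34 
torch 2029 (array([490.3, 119.5]), 195.2, 48.8, 84.54) x 0.4582 0.513 y 0.0212 0.2171 [0.4875 0.1167]
pliers 135 (array([549.9,  60.5]), 73.6, 8.8, -89.89) x 0.5455 0.5544 y 0.0237 0.0974 [0.5499 0.06  ]Traceback (most recent call last):
  File "<stdin>", line 24, in <module>
  File "<stdin>", line 18, in pca
ValueError: max() iterable argument is empty
```

```bash
cat > m.py <<'E'
from h import *
d=load('top0.npz');P=cloud(d);Z=P[...,2]
hsv=cv2.cvtColor(d['pixels'],cv2.COLOR_RGB2HSV);H,S,V=[hsv[...,i].astype(int) for i in range(3)]
reg=np.ones((480,640),bool)
hgt=(Z>.008)&(Z<.07)
def pca(n,box,zm,extra):
    m=np.zeros_like(reg);u0,u1,v0,v1=box;m[v0:v1,u0:u1]=1;m&=extra
    c=comps(m,20)
    if not c: return print(n,'none')
    m=max(c,key=lambda m:m.sum());uv=np.argwhere(m)[:,::-1];p=cast(d,uv,zm)
    w,v=np.linalg.eigh(np.cov(p[:,:2].T));a=np.degrees(np.arctan2(v[1,1],v[0,1]))%180
    print(n,len(uv),rect(p),'pca',a.round(1),'x',p[:,0].min().round(4),p[:,0].max().round(4),'y',p[:,1].min().round(4),p[:,1].max().round(4),p[:,:2].mean(0).round(4))
print('hsv handle',hsv[285,220],'table',hsv[300,260],'tape',hsv[195,155],'plier',hsv[188,270],'jaw',hsv[202,218],'torch',hsv[237,220])
pca('torch',(185,302,215,258),.023,(V<95)|(hgt&(S<90)))
pca('torchZ',(185,302,215,258),.023,(Z>.02)&(Z<.07))
pca('torchhead',(185,302,215,258),.023,(Z>.045)&(Z<.07))
pca('pliers',(205,296,178,214),.008,(H<10)|(H>170)|(V<90)|(S<70))
pca('pliersZ',(205,296,178,214),.008,(Z>.005)&(Z<.03))
pca('handle',(196,256,268,298),.015,(Z>.014)&(Z<.05))
pca('driver all',(196,312,262,298),.012,hgt)
pca('tape',(140,172,186,218),.019,(S<90))
pca('tapeZ',(140,172,186,218),.019,hgt)
pca('tin',(132,178,270,311),.027,(Z>.018)&(Z<.05))
pca('offcut',(134,184,228,262),.04,(Z>.03)&(Z<.06))
crop=cv2.resize(d['pixels'][165:315,128:318],None,fx=4,fy=4,interpolation=cv2.INTER_CUBIC)
cv2.imwrite('pics/crop.png',crop[:,:,::-1])
E
python3 m.py
```

```text
hsv handle [ 16 139 152] table [ 27 130 243] tape [ 16  95 139] plier [  5 163 153] jaw [ 17 121 110] torch [ 18 115 129]
torch 795 (array([486.2,  66. ]), 87.9, 46.8, 84.54) pca 80.6 x 0.4593 0.5081 y 0.0215 0.1097 [0.4854 0.059 ]
torchZ 2215 (array([491.4, 119.6]), 195.3, 53.0, 85.22) pca 86.5 x 0.4577 0.516 y 0.021 0.2172 [0.489  0.1172]
torchhead 219 (array([489.8,  50.8]), 49.7, 32.6, 85.23) pca 89.6 x 0.4735 0.506 y 0.0257 0.0757 [0.4897 0.0446]
pliers 116 (array([588.1,  60.2]), 71.0, 8.3, -86.44) pca 93.1 x 0.5819 0.5927 y 0.0246 0.0954 [0.5881 0.061 ]
pliersZ 690 (array([569.9, 105. ]), 162.9, 50.5, -89.53) pca 90.6 x 0.545 0.5956 y 0.0234 0.1864 [0.5691 0.1002]
handle 611 (array([401.1, 156.5]), 109.1, 26.1, -84.07) pca 95.2 x 0.3843 0.4155 y 0.1023 0.211 [0.4002 0.1631]
driver all 803 (array([405.3, 109.2]), 205.5, 27.2, -84.61) pca 95.4 x 0.3833 0.4175 y 0.0068 0.2117 [0.4023 0.1412]
tape 322 (array([574.9, 291.6]), 52.9, 48.0, 42.51) pca 42.2 x 0.5501 0.602 y 0.2669 0.3174 [0.5739 0.2907]
tapeZ 328 (array([577.5, 293. ]), 49.3, 48.4, 84.54) pca 43.5 x 0.5523 0.6022 y 0.2687 0.3174 [0.5772 0.293 ]
tin 930 (array([397.1, 299.4]), 65.2, 64.6, 41.31) pca 75.1 x 0.3644 0.4302 y 0.266 0.3318 [0.397  0.2992]
offcut 801 (array([488.4, 284.6]), 76.8, 39.7, 84.54) pca 85.5 x 0.4655 0.5099 y 0.2452 0.3236 [0.4882 0.2843]
```

View pics/crop.png

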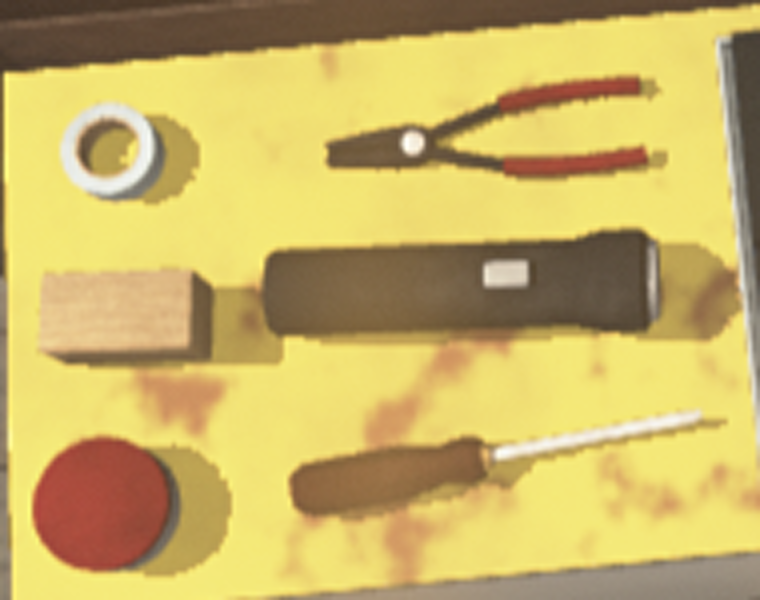

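The crop confirms sizes and directions: torch head right, pliers jaws left, driver butt left. I'll check obstacles before moving.

Run:
```python
from h import *
d=load('scene0.npz');P=cloud(d);h=cv2.cvtColor(d['pixels'],cv2.COLOR_RGB2HSV)
ok=d['depth']>0
g=ok&(h[...,0]>65)&(h[...,0]<95)&(h[...,1]>130)
for m in comps(g,100): print('green',np.percentile(P[m],[2,50,98],axis=0).round(3).tolist())
print('gripper px',P[105,90:102:4].round(3).tolist())
for n,f in(('scene0',P),('top0',cloud(load('top0.npz')))):
    D=load(n+'.npz')['depth']
    for y0 in np.arange(-.5,.9,.1):
        q=f[(D>0)&(f[...,2]>.06)&(f[...,2]<.6)&(f[...,1]>y0)&(f[...,1]<y0+.1)&(f[...,0]>.3)&(f[...,0]<1.2)]
        print(n,round(y0,1),len(q),'minx',np.percentile(q[:,0],1).round(3) if len(q) else '')
```

```text
green [[0.436, 1.239, -0.202], [0.485, 1.258, -0.078], [0.545, 1.363, -0.005]]
gripper px [[0.216, 0.507, 0.322], [0.231, 0.531, 0.308], [0.262, 0.614, 0.268]]
scene0 -0.5 11832 minx 0.536
scene0 -0.4 13608 minx 0.528
scene0 -0.3 12962 minx 0.525
scene0 -0.2 4186 minx 0.536
scene0 -0.1 3648 minx 0.579
scene0 -0.0 3220 minx 0.715
scene0 0.1 4805 minx 0.715
scene0 0.2 3943 minx 0.715
scene0 0.3 3254 minx 0.714
scene0 0.4 5702 minx 0.632
scene0 0.5 13 minx 0.3
scene0 0.6 1640 minx 0.714
scene0 0.7 1599 minx 0.714
scene0 0.8 1337 minx 0.714
top0 -0.5 2308 minx 0.38
top0 -0.4 6273 minx 0.528
top0 -0.3 9477 minx 0.525
top0 -0.2 11927 minx 0.537
top0 -0.1 7982 minx 0.579
top0 -0.0 7456 minx 0.717
top0 0.1 8040 minx 0.717
top0 0.2 8620 minx 0.717
top0 0.3 8049 minx 0.717
top0 0.4 6383 minx 0.633
top0 0.5 0 minx 
top0 0.6 0 minx 
top0 0.7 0 minx 
top0 0.8 0 minx
```

Run:
```python
from h import *
for n in('scene0','top0'):
    d=load(n+'.npz');f=cloud(d);D=d['depth']
    for y0 in np.arange(-.45,0.55,.05):
        o=[]
        for z0 in np.arange(.06,.6,.06):
            q=f[(D>0)&(f[...,2]>z0)&(f[...,2]<z0+.06)&(f[...,1]>y0)&(f[...,1]<y0+.05)&(f[...,0]>.3)&(f[...,0]<1)]
            o.append(f'{np.percentile(q[:,0],1):.2f}' if len(q)>15 else '--')
        print(n,round(y0,2),*o)
```

```text
scene0 -0.45 0.72 0.72 0.72 0.72 0.72 0.72 0.71 0.54 0.54 0.54
scene0 -0.4 0.72 0.72 0.72 0.72 0.72 0.53 0.53 0.53 0.53 0.53
scene0 -0.35 0.72 0.72 0.71 0.55 0.55 0.55 0.55 0.53 0.53 0.53
scene0 -0.3 0.72 0.72 0.72 0.54 0.53 0.53 0.53 0.53 0.52 0.52
scene0 -0.25 0.63 0.63 0.63 0.53 0.53 0.53 0.52 0.52 0.52 0.52
scene0 -0.2 -- -- 0.63 0.55 0.55 0.55 0.56 0.54 0.54 0.54
scene0 -0.15 0.72 0.72 0.72 0.55 0.55 0.55 0.55 0.54 0.54 0.54
scene0 -0.1 0.72 0.72 0.72 0.58 0.58 0.57 0.58 0.58 0.58 --
scene0 -0.05 0.72 0.72 0.72 0.72 0.72 0.71 0.71 0.72 0.72 --
scene0 -0.0 0.72 0.72 0.71 0.72 0.71 0.72 0.71 0.72 0.72 --
scene0 0.05 0.72 0.72 0.71 0.72 0.72 0.71 0.71 0.71 0.72 --
scene0 0.1 0.72 0.72 0.71 0.72 0.72 0.72 0.71 0.71 0.71 --
scene0 0.15 0.72 0.72 0.71 0.72 0.71 0.71 0.71 0.71 -- --
scene0 0.2 0.72 0.72 0.71 0.72 0.72 0.72 0.71 0.71 -- --
scene0 0.25 0.72 0.72 0.71 0.71 0.71 0.71 0.71 0.71 -- --
scene0 0.3 0.72 0.72 0.72 0.71 0.71 0.71 0.71 0.71 -- --
scene0 0.35 0.72 0.72 0.71 0.71 0.71 0.71 0.71 0.71 -- --
scene0 0.4 0.63 0.63 0.63 0.63 0.63 0.63 0.63 0.63 -- --
scene0 0.45 0.63 0.63
[... 443 characters left out ...]
55 0.55 0.55 0.55 0.54 0.54 0.54
top0 -0.1 0.72 0.72 0.72 0.56 0.56 0.58 0.58 0.58 0.58 --
top0 -0.05 0.72 0.72 0.72 0.72 0.72 0.72 -- -- -- --
top0 -0.0 0.72 0.72 0.72 0.72 0.72 0.72 -- -- -- --
top0 0.05 0.72 0.72 0.72 0.72 0.72 0.72 -- -- -- --
top0 0.1 0.72 0.72 0.72 0.72 0.72 0.72 -- -- -- --
top0 0.15 0.72 0.72 0.72 0.72 0.72 0.72 0.72 -- -- --
top0 0.2 0.72 0.72 0.72 0.72 0.72 0.72 0.72 -- -- --
top0 0.25 0.72 0.72 0.72 0.72 0.72 0.72 0.72 -- -- --
top0 0.3 0.72 0.72 0.72 0.72 0.72 0.72 0.72 -- -- --
top0 0.35 0.72 0.72 0.72 0.72 0.72 0.72 -- -- -- --
top0 0.4 0.63 0.63 0.63 0.63 0.64 -- -- -- -- --
top0 0.45 0.63 0.63 0.63 0.63 -- -- -- -- -- --
top0 0.5 -- -- -- -- -- -- -- -- -- --
```

```bash
python3 -m pendant '[[[0,0,0,0,0,-0.985,0.75],[0,0,0,0,0,-0.985,0.75],[0,0,0,0,0,-0.985,0.75],[0,0,0,0,0,-0.33,0.75]]]' 40
```

```text
t: 0.5
tcp_pos: [0.2401, 0.5765, 0.2447]
tool_rot: [-0.001, 1.0, -0.001, -0.0]
force: [-0.5, -0.2, -0.0]
finger_gap: 0.747
gripper_force: 0.0
```

```bash
python3 -m pendant '[[[-0.0351,-0.0295,0.012,0,0,0,0.75],[-0.0351,-0.0295,0.012,0,0,0,0.75],[-0.0351,-0.0295,0.012,0,0,0,0.75],[-0.0351,-0.0295,0.012,0,0,0,0.75],[-0.0351,-0.0295,0.012,0,0,0,0.75],[-0.0351,-0.0295,0.012,0,0,0,0.75],[-0.0351,-0.0295,0.012,0,0,0,0.75],[-0.0351,-0.0295,0.012,0,0,0,0.75],[-0.0351,-0.0295,0.012,0,0,0,0.75],[-0.0351,-0.0295,0.012,0,0,0,0.75],[-0.0351,-0.0295,0.012,0,0,0,0.75],[-0.0351,-0.0295,0.012,0,0,0,0.75],[0,0,0,0,0,0,0.75],[0,0,0,0,0,0,0.75]]]'
cat > look.py <<'E'
import sys
from station import eyes,monitor
from h import *
n=sys.argv[1];d=eyes.snapshot('wrist');np.savez(n+'.npz',**d);cv2.imwrite(f'pics/{n}.png',d['pixels'][:,:,::-1])
print(monitor.sense()['tcp_pos'],d['eye'],d['attitude'])
E
python3 look.py w1
```

```text
t: 1.9
tcp_pos: [0.577, 0.2927, 0.1292]
tool_rot: [0.001, 1.0, -0.0, -0.001]
force: [-0.3, -0.1, -0.2]
finger_gap: 0.752
gripper_force: 0.0
[0.57630494 0.29347852 0.12959616] [0.497779   0.2928785  0.25772301] [0.69922386 0.69711749 0.1117478  0.11236378]
```

View pics/w1.png

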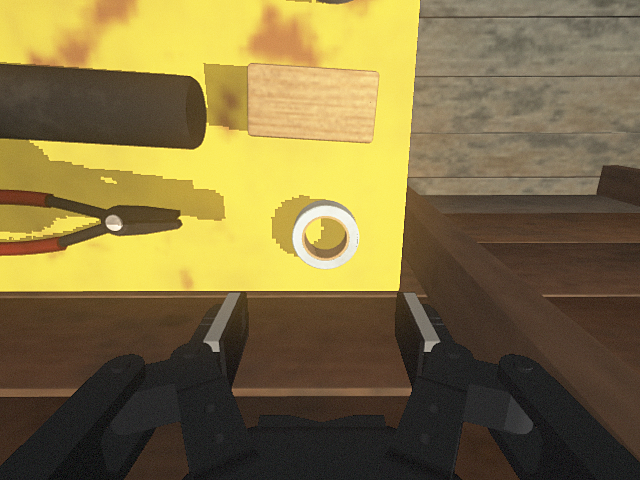

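The wrist view shows the tape ring at (326,237) on the gripper's mid-plane, with the offcut clear at (313,103).

Run:
```python
from h import *
d=load('w1.npz');P=cloud(d)
m=np.zeros((480,640),bool);m[180:290,275:380]=1;S=cv2.cvtColor(d['pixels'],cv2.COLOR_RGB2HSV)[...,1]
m&=(S<70)
m=max(comps(m),key=lambda a:a.sum());print(rect(cast(d,np.argwhere(m)[:,::-1],.019)))
for n,b in(('L',(200,250)),('R',(395,445))):
    q=P[285:385,b[0]:b[1]][(d['depth'][285:385,b[0]:b[1]]>0.02)&(d['depth'][285:385,b[0]:b[1]]<.19)]
    print(n,len(q),np.percentile(q,[1,50,99],axis=0).round(4).tolist())
```

```text
(array([578.5, 295.2]), 50.7, 46.9, -0.17)
L 3669 [[0.5616, 0.2479, 0.123], [0.5692, 0.2601, 0.1497], [0.5889, 0.2677, 0.1845]]
R 3735 [[0.5618, 0.3177, 0.1229], [0.5694, 0.3254, 0.1497], [0.5889, 0.3375, 0.1844]]
```

```bash
python3 -m pendant '[[[-0.0013,0.0016,0.028,0,0,0,0.75],[0,0,0.028,0,0,0,0.75],[0,0,0.028,0,0,0,0.75],[0,0,0.028,0,0,0,0.75],[0,0,0.028,0,0,0,0.75],[0,0,0,0,0,0,0.75],[0,0,0,0,0,0,0],[0,0,0,0,0,0,0],[0,0,0,0,0,0,0],[0,0,0,0,0,0,0],[0,0,0,0,0,0,0],[0,0,0,0,0,0,0]]]' 25
python3 -m pendant '[[[0,0,-0.04,0,0,0,0],[0,0,-0.04,0,0,0,0],[0,0,-0.04,0,0,0,0],[0,0,-0.03,0,0,0,0],[0,0,0,0,0,0,0]]]'
```

```text
t: 3.15
tcp_pos: [0.5787, 0.295, 0.0191]
tool_rot: [0.0, 1.0, 0.0, 0.001]
force: [0.1, -0.3, 4.6]
finger_gap: 0.544
gripper_force: 26.1
t: 3.65
tcp_pos: [0.5807, 0.2955, 0.1421]
tool_rot: [0.0, 1.0, 0.001, 0.004]
force: [0.2, -0.0, 0.5]
finger_gap: 0.541
gripper_force: 26.0
```

```bash
python3 -m pendant '[[[0.0229,-0.0469,0,0,0,0,0],[0.0229,-0.0469,0,0,0,0,0],[0.0229,-0.0469,0,0,0,0,0],[0.0229,-0.0469,0,0,0,0,0],[0.0229,-0.0469,0,0,0,0,0],[0.0229,-0.0469,0,0,0,0,0],[0,-0.0469,0,0,0,0,0],[0,-0.0469,0,0,0,0,0],[0,-0.0469,0,0,0,0,0],[0,-0.0469,0,0,0,0,0],[0,-0.0469,0,0,0,0,0],[0,-0.0469,0,0,0,0,0],[0,0,0,0,0,0,0],[0,0,0,0,0,0,0]]]'
python3 look.py w2
```

```text
t: 5.05
tcp_pos: [0.4671, -0.1557, 0.1371]
tool_rot: [0.002, 1.0, 0.001, -0.001]
force: [-0.5, 0.1, -0.2]
finger_gap: 0.541
gripper_force: 26.0
[ 0.46687883 -0.15463891  0.13718872] [ 0.38783697 -0.1556634   0.2656101 ] [0.69945239 0.6968813  0.11235438 0.11180028]
```

View pics/w2.png

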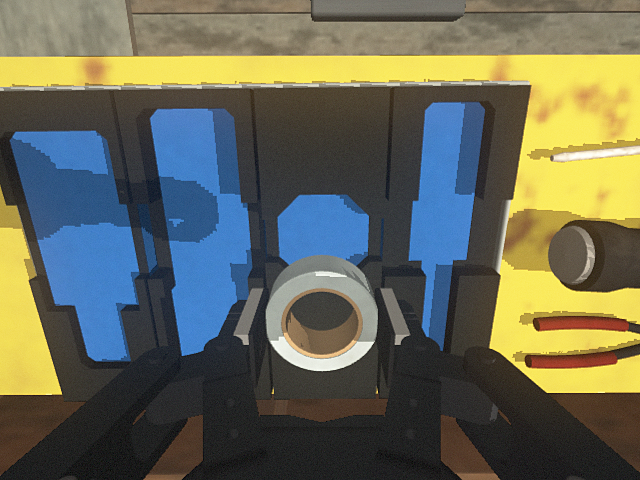

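The tape is held at (322,315) and its pocket is straight ahead (278–370 at row 235). I'll refine the insert positions from this view.

Run:
```python
from h import *
d=load('w2.npz');P=cloud(d)
print('tape y',cast(d,[[278,240],[370,240]],.018).round(4).tolist(),'near x',cast(d,[[320,195]],.018).round(4).tolist())
print('driver',cast(d,[[425,125],[489,125],[455,102]],.015).round(4).tolist())
print('torch',cast(d,[[151,130],[237,130],[195,109]],.010).round(4).tolist())
print('pliers',cast(d,[[8,150],[107,150],[60,131]],.021).round(4).tolist())
hs=cv2.cvtColor(d['pixels'],cv2.COLOR_RGB2HSV);
m=np.zeros((480,640),bool);m[250:375,262:382]=1;m&=(d['depth']>.05)&(d['depth']<.2)&(hs[...,1]<60)&(hs[...,2]>110)
q=P[m];print('tape',np.percentile(q,[2,50,98],axis=0).round(4).tolist())
for b in((230,266),(382,412)):
    q=P[285:350,b[0]:b[1]];q=q[(d['depth'][285:350,b[0]:b[1]]<.2)&(d['depth'][285:350,b[0]:b[1]]>.02)];print(np.percentile(q,[1,99],axis=0).round(4).tolist())
print('foam ridge/groove z', P[230,380:420:6,2].round(3), P[290,100:230:15,2].round(3),P[300,430:490:8,2].round(3))
```

```text
tape y [[0.4753, -0.1875, 0.018], [0.4756, -0.1198, 0.018]] near x [[0.4417, -0.1564, 0.018]]
driver [[0.3947, -0.0855, 0.015], [0.3948, -0.0424, 0.015], [0.3802, -0.067, 0.015]]
torch [[0.3974, -0.2727, 0.01], [0.3976, -0.2134, 0.01], [0.3839, -0.2408, 0.01]]
pliers [[0.4096, -0.3654, 0.021], [0.4098, -0.2991, 0.021], [0.3974, -0.3277, 0.021]]
tape [[0.4467, -0.1774, 0.1204], [0.4583, -0.1558, 0.1364], [0.492, -0.1341, 0.1378]]
[[0.4562, -0.1915, 0.1299], [0.4747, -0.1787, 0.1715]]
[[0.4565, -0.1327, 0.1303], [0.47, -0.1202, 0.1716]]
foam ridge/groove z [0.019 0.017 0.015 0.015 0.015 0.015 0.015] [0.022 0.021 0.02  0.029 0.03  0.01  0.009 0.01  0.009] [0.015 0.015 0.015 0.026 0.03  0.029 0.029 0.03 ]
```

```bash
python3 -m pendant '[[[-0.006,0.001,0.03,0,0,0,0],[0,0,0.03,0,0,0,0],[0,0,0.03,0,0,0,0],[0,0,0.02,0,0,0,0],[0,0,0.01,0,0,0,0],[0,0,0,0,0,0,0],[0,0,0,0,0,0,0]]]'
python3 -m pendant '[[[0,0,0,0,0,0,0.7],[0,0,0,0,0,0,0.7],[0,0,0,0,0,0,0.7],[0,0,0,0,0,0,0.7],[0,0,-0.02,0,0,0,0.7],[0,0,-0.05,0,0,0,0.7],[0,0,-0.05,0,0,0,0.7],[0.05,0,0,0,0,0,0.7],[0.05,0,0,0,0,0,0.7],[0,0,0,0,0,0,0.7]]]'
python3 look.py w3
```

```text
t: 5.8
tcp_pos: [0.4729, -0.1539, 0.0424]
tool_rot: [-0.0, 1.0, 0.0, 0.0]
force: [-0.0, -0.4, -0.4]
finger_gap: 0.543
gripper_force: 26.0
t: 6.8
tcp_pos: [0.3867, -0.1516, 0.1382]
tool_rot: [0.001, 1.0, 0.002, -0.004]
force: [-0.5, 0.9, 0.5]
finger_gap: 0.7
gripper_force: 0.0
[ 0.3899917  -0.15336915  0.13833872] [ 0.30813516 -0.15204919  0.26708077] [0.69968216 0.69721233 0.11179922 0.10881533]
```

View pics/w3.png

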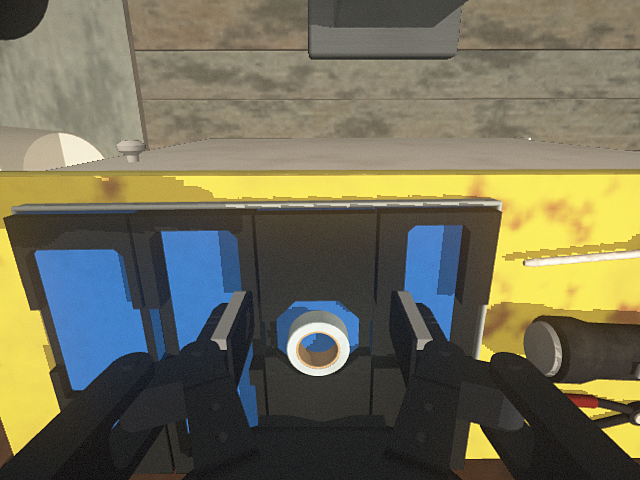

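The tape ring is in its octagon at (319,349). I'll check its position and height by depth.

Run:
```python
from h import *
d=load('w3.npz');P=cloud(d);hs=cv2.cvtColor(d['pixels'],cv2.COLOR_RGB2HSV)
m=np.zeros((480,640),bool);m[315:380,280:356]=1;m&=(hs[...,1]<45)&(hs[...,2]>150)
m=max(comps(m,20),key=lambda a:a.sum());print(rect(cast(d,np.argwhere(m)[:,::-1],.037)),np.percentile(P[m],[10,50,90],axis=0).round(4).tolist())
print('octagon near x',cast(d,[[318,301]],.018).round(4))
```

```text
(array([ 475.9, -154.1]), 47.8, 47.4, 4.34) [[0.4567, -0.173, 0.0356], [0.4715, -0.152, 0.0365], [0.4951, -0.1343, 0.0373]]
octagon near x [[ 0.4454 -0.1538  0.018 ]]
```

```bash
python3 -m pendant '[[[0,0,0,0,0,1,0.6],[0,0,0,0,0,1,0.6],[0,0,0,0,0,1,0.6],[0,0,0,0,0,1,0.6],[0,0,0,0,0,1,0.6],[0,0,0,0,0,1,0.6],[0,0,0,0,0,1,0.6],[0,0,0,0,0,1,0.6],[0,0,0,0,0,1,0.6],[0,0,0,0,0,1,0.6],[0,0,0,0,0,1,0.6],[0,0,0,0,0,1,0.6],[0,0,0,0,0,0.33,0.6],[0,0,0,0,0,0,0.6]]]' 40
cat > to.py <<'E'
import sys
from station import monitor
from h import *
s=monitor.sense();M=R.from_quat(s['tool_rot']).as_matrix()
v=M.T@(np.array([float(a) for a in sys.argv[1:4]])-s['tcp_pos'])
print('psi',np.degrees(np.arctan2(M[1,1],M[0,1])).round(2),'tilt',M[:,2].round(3),'units',(v/.8).round(4),'mm',(v*1e3).round(1),'rows>=',np.linalg.norm(v)/.045)
E
python3 to.py .4035 .1295 .13
```

```text
t: 8.25
tcp_pos: [0.394, -0.1551, 0.1381]
tool_rot: [0.674, 0.739, 0.0, 0.001]
force: [0.0, 0.0, 0.3]
finger_gap: 0.597
gripper_force: 0.0
psi 5.21 tilt [ 0.001 -0.001 -1.   ] units [0.3532 0.0441 0.0099] mm [282.6  35.3   7.9] rows>= 6.330951559940903
```

```bash
python3 -m pendant '[[[0.0441,0.0055,0.0012,0,0,0,0.6],[0.0441,0.0055,0.0012,0,0,0,0.6],[0.0441,0.0055,0.0012,0,0,0,0.6],[0.0441,0.0055,0.0012,0,0,0,0.6],[0.0441,0.0055,0.0012,0,0,0,0.6],[0.0441,0.0055,0.0012,0,0,0,0.6],[0.0441,0.0055,0.0012,0,0,0,0.6],[0.0441,0.0055,0.0012,0,0,0,0.6],[0,0,0,0,0,0,0.6],[0,0,0,0,0,0,0.6]]]'
python3 look.py w4; python3 to.py .4035 .1295 .02
```

```text
t: 9.25
tcp_pos: [0.4027, 0.1304, 0.1304]
tool_rot: [0.673, 0.74, 0.0, 0.0]
force: [0.8, -0.6, 0.0]
finger_gap: 0.603
gripper_force: 0.0
[0.40267782 0.12966231 0.13039949] [0.39674168 0.21130865 0.25872866] [0.98600239 0.04624928 0.00733886 0.16002008]
psi 5.27 tilt [ 0. -0. -1.] units [-0.0003  0.001   0.138 ] mm [ -0.2   0.8 110.4] rows>= 2.453392671551386
```

View pics/w4.png

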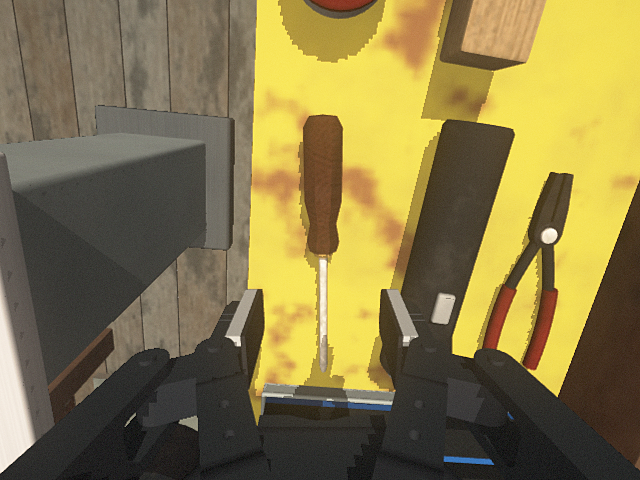

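The driver runs straight along col 323, midway between the fingers, with its shaft starting at row 254. I'll check the shaft start and then grasp.

```bash
python3 - <<'E'
from h import *
d=load('w4.npz')
p=cast(d,[[322,254],[323,115],[323,370]],.0145);print(p.round(4).tolist())
E
python3 -m pendant '[[[0,0,0.03,0,0,0,0.6],[0,0,0.03,0,0,0,0.6],[0,0,0.03,0,0,0,0.6],[0,0,0.03,0,0,0,0.6],[0,0,0.018,0,0,0,0.6],[0,0,0,0,0,0,0.6]]]'
```

```text
[[0.4064, 0.1135, 0.0145], [0.3979, 0.2104, 0.0145], [0.4169, 0.0106, 0.0145]]
t: 9.9
tcp_pos: [0.402, 0.1282, 0.0185]
tool_rot: [0.675, 0.738, -0.001, -0.001]
force: [-0.5, -0.2, 0.2]
finger_gap: 0.599
gripper_force: 0.0
```

```bash
python3 -m pendant '[[[0,0,0,0,0,0,0],[0,0,0,0,0,0,0],[0,0,0,0,0,0,0],[0,0,0,0,0,0,0],[0,0,0,0,0,0,0],[0,0,0,0,0,0,0],[0,0,-0.03,0,0,0,0],[0,0,-0.05,0,0,0,0],[0,0,-0.05,0,0,0,0],[0,0,-0.03,0,0,0,0],[0,0,0,0,0,0,0]]]' 50
python3 -m pendant '[[[0,0,0,0,0,-1,0],[0,0,0,0,0,-1,0],[0,0,0,0,0,-1,0],[0,0,0,0,0,-1,0],[0,0,0,0,0,-1,0],[0,0,0,0,0,-1,0],[0,0,0,0,0,-1,0],[0,0,0,0,0,-1,0],[0,0,0,0,0,-1,0],[0,0,0,0,0,-1,0],[0,0,0,0,0,-1,0],[0,0,0,0,0,-1,0],[0,0,0,0,0,-1,0],[0,0,0,0,0,-0.1,0],[0,0,0,0,0,0,0]]]'
python3 to.py .472 -.066 .13
```

```text
t: 11.0
tcp_pos: [0.4038, 0.1302, 0.1506]
tool_rot: [0.674, 0.739, 0.002, 0.002]
force: [-0.0, -0.1, -1.5]
finger_gap: 0.263
gripper_force: 49.4
t: 12.5
tcp_pos: [0.4015, 0.1298, 0.1471]
tool_rot: [-0.045, 0.999, 0.0, -0.001]
force: [-0.3, -0.1, -2.3]
finger_gap: 0.263
gripper_force: 49.5
psi 95.14 tilt [-0.002 -0.    -1.   ] units [-0.0659 -0.2517  0.0212] mm [ -52.7 -201.3   16.9] rows>= 4.63978682462152
```

```bash
python3 -m pendant '[[[0,0,0,0,0,0.75,0],[-0.0147,-0.0408,0.0033,0,0,0,0],[-0.0147,-0.0408,0.0033,0,0,0,0],[-0.0147,-0.0408,0.0033,0,0,0,0],[-0.0147,-0.0408,0.0033,0,0,0,0],[-0.0147,-0.0408,0.0033,0,0,0,0],[-0.0147,-0.0408,0.0033,0,0,0,0],[0,0,0,0,0,0,0],[0,0,0,0,0,0,0]]]'
python3 look.py w5; python3 to.py .472 -.066 .036
```

```text
t: 13.4
tcp_pos: [0.4728, -0.0664, 0.1315]
tool_rot: [0.001, 1.0, 0.0, -0.001]
force: [0.0, 0.8, -1.2]
finger_gap: 0.262
gripper_force: 49.6
[ 0.47217099 -0.06551     0.13160551] [ 0.39349692 -0.06643244  0.26002143] [0.69887174 0.69739902 0.11239557 0.1121612 ]
psi 90.0 tilt [-0.002  0.001 -1.   ] units [-1.000e-04 -7.000e-04  1.195e-01] mm [-0.  -0.6 95.6] rows>= 2.1245982072130727
```

View pics/w5.png

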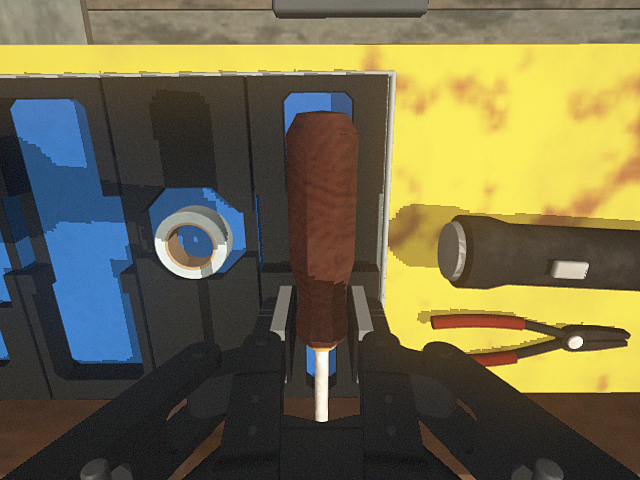

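```bash
python3 -m pendant '[[[0,-0.0007,0.03,0,0,0,0],[0,0,0.03,0,0,0,0],[0,0,0.03,0,0,0,0],[0,0,0.018,0,0,0,0],[0,0,0.01,0,0,0,0],[0,0,0,0,0,0,0],[0,0,0,0,0,0,0]]]'
python3 -m pendant '[[[0,0,0,0,0,0,0.55],[0,0,0,0,0,0,0.55],[0,0,0,0,0,0,0.55],[0,0,0,0,0,0,0.55],[0,0,-0.02,0,0,0,0.55],[0,0,-0.05,0,0,0,0.55],[0,0,-0.05,0,0,0,0.55],[0.05,0,0,0,0,0,0.55],[0.05,0,0,0,0,0,0.55],[0,0,0,0,0,0,0.55]]]'
python3 look.py w6
python3 - <<'E'
from h import *
d=load('w6.npz');P=cloud(d);hs=cv2.cvtColor(d['pixels'],cv2.COLOR_RGB2HSV).astype(int);H,S,V=hs[...,0],hs[...,1],hs[...,2]
m=((H<12)|(H>168))&(S>90)&(V>40)&(abs(P[...,1]+.066)<.035)&(P[...,2]<.06)&(P[...,2]>.02)
m=max(comps(m),key=lambda a:a.sum());q=P[m];print(len(q),rect(q),np.percentile(q[:,2],[50,98]),q[:,0].min(),q[:,0].max())
cv2.imwrite('pics/w6.png',d['pixels'][:,:,::-1])
E
```

```text
t: 14.15
tcp_pos: [0.4732, -0.066, 0.0381]
tool_rot: [-0.001, 1.0, -0.0, 0.0]
force: [-0.4, -0.5, -0.6]
finger_gap: 0.256
gripper_force: 49.6
t: 15.15
tcp_pos: [0.386, -0.064, 0.1339]
tool_rot: [-0.0, 1.0, 0.002, -0.005]
force: [0.5, 0.1, 0.4]
finger_gap: 0.55
gripper_force: 0.0
[ 0.38994913 -0.06561207  0.13403426] [ 0.30763734 -0.06465629  0.26293186] [0.69868251 0.69843765 0.11102778 0.10816848]
3786 (array([440. , -66.4]), 95.1, 25.2, -0.47) [0.03808194 0.04168277] 0.39247767102802505 0.48750277471396164
```

View pics/w6.png

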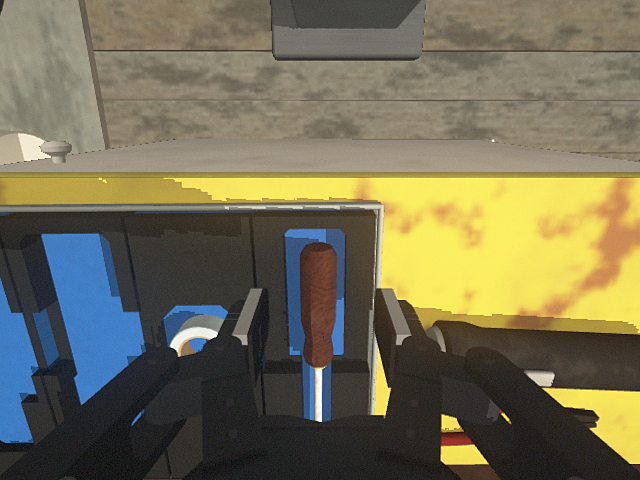

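The driver lies in its pocket (handle 302–335, rows 243–365) and its height and position check out. Next is the torch.

```bash
python3 -m pendant '[[[0,0,0,0,0,1,0.75],[0,0,0,0,0,1,0.75],[0,0,0,0,0,1,0.75],[0,0,0,0,0,1,0.75],[0,0,0,0,0,1,0.75],[0,0,0,0,0,1,0.75],[0,0,0,0,0,1,0.75],[0,0,0,0,0,1,0.75],[0,0,0,0,0,1,0.75],[0,0,0,0,0,1,0.75],[0,0,0,0,0,1,0.75],[0,0,0,0,0,1,0.75],[0,0,0,0,0,1,0.75],[0,0,0,0,0,0.67,0.75],[0,0,0,0,0,0,0.75]]]' 80
python3 to.py .491 .134 .15
```

```text
t: 16.7
tcp_pos: [0.3947, -0.0672, 0.1338]
tool_rot: [0.731, 0.683, 0.0, 0.001]
force: [0.5, -0.0, 0.7]
finger_gap: 0.752
gripper_force: 0.0
psi -3.87 tilt [ 0.002 -0.001 -1.   ] units [ 0.2591  0.1032 -0.0202] mm [207.2  82.5 -16.1] rows>= 4.970242770037366
```

```bash
python3 -m pendant '[[[0.0432,0.0172,-0.0034,0,0,0,0.75],[0.0432,0.0172,-0.0034,0,0,0,0.75],[0.0432,0.0172,-0.0034,0,0,0,0.75],[0.0432,0.0172,-0.0034,0,0,0,0.75],[0.0432,0.0172,-0.0034,0,0,0,0.75],[0.0432,0.0172,-0.0034,0,0,0,0.75],[0,0,0,0,0,0,0.75],[0,0,0,0,0,0,0.75]]]'
python3 look.py w7; python3 to.py .491 .134 .03
```

```text
t: 17.5
tcp_pos: [0.49, 0.1353, 0.15]
tool_rot: [0.729, 0.684, 0.0, 0.0]
force: [-0.2, -0.4, 0.2]
finger_gap: 0.751
gripper_force: 0.0
[0.48934031 0.13456089 0.14983393] [0.49691535 0.2164136  0.27830735] [ 0.98656099 -0.03182946 -0.00551784  0.16016822]
psi -3.78 tilt [-0.001 -0.    -1.   ] units [-0.0005  0.0022  0.1498] mm [ -0.4   1.8 119.8] rows>= 2.6632608398540643
```

View pics/w7.png

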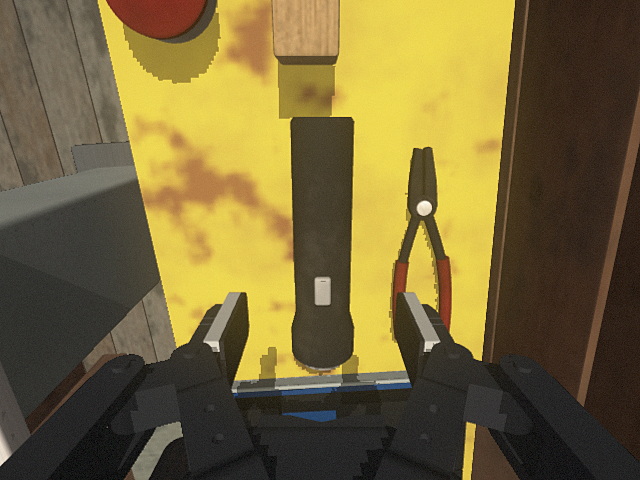

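The torch lies straight under the gripper (cols 291–354, tail at row 117) and the pliers are clear to the right.

```bash
python3 - <<'E'
from h import *
d=load('w7.npz')
print(cast(d,[[322,117],[322,368]],.023).round(4).tolist(),cast(d,[[293,240],[351,240]],.023).round(4).tolist())
E
python3 -m pendant '[[[0,0.0015,0.03,0,0,0,0.75],[0,0,0.03,0,0,0,0.75],[0,0,0.03,0,0,0,0.75],[0,0,0.03,0,0,0,0.75],[0,0,0.03,0,0,0,0.75],[0,0,0.0075,0,0,0,0.75],[0,0,0,0,0,0,0.75]]]'
```

```text
[[0.4971, 0.214, 0.023], [0.4839, 0.008, 0.023]] [[0.4694, 0.1267, 0.023], [0.5134, 0.1238, 0.023]]
t: 18.25
tcp_pos: [0.4899, 0.1335, 0.0234]
tool_rot: [0.731, 0.682, -0.001, -0.001]
force: [0.5, -0.3, 1.4]
finger_gap: 0.754
gripper_force: 0.0
```

```bash
python3 -m pendant '[[[0,0,0,0,0,0,0],[0,0,0,0,0,0,0],[0,0,0,0,0,0,0],[0,0,0,0,0,0,0],[0,0,0,0,0,0,0],[0,0,-0.02,0,0,0,0],[0,0,-0.04,0,0,0,0],[0,0,-0.05,0,0,0,0],[0,0,-0.04,0,0,0,0],[0,0,0,0,0,0,0]]]' 90
python3 -m pendant '[[[0,0,0,0,0,-1,0],[0,0,0,0,0,-1,0],[0,0,0,0,0,-1,0],[0,0,0,0,0,-1,0],[0,0,0,0,0,-1,0],[0,0,0,0,0,-1,0],[0,0,0,0,0,-1,0],[0,0,0,0,0,-1,0],[0,0,0,0,0,-1,0],[0,0,0,0,0,-1,0],[0,0,0,0,0,-1,0],[0,0,0,0,0,-1,0],[0,0,0,0,0,-1,0],[0,0,0,0,0,-0.65,0],[0,0,0,0,0,0,0]]]'
python3 to.py .472 -.243 .14
```

```text
t: 19.25
tcp_pos: [0.4936, 0.135, 0.1483]
tool_rot: [0.73, 0.683, 0.004, 0.003]
force: [0.5, -0.1, -4.4]
finger_gap: 0.473
gripper_force: 92.4
t: 20.75
tcp_pos: [0.4896, 0.1345, 0.1428]
tool_rot: [0.0, 1.0, -0.0, -0.002]
force: [-0.6, 0.4, -3.9]
finger_gap: 0.471
gripper_force: 92.4
psi 89.97 tilt [-0.003 -0.    -1.   ] units [ 0.0217 -0.4719  0.0037] mm [  17.3 -377.5    2.9] rows>= 8.398659926863807
```

```bash
python3 -m pendant '[[[0.0044,-0.0472,0,0,0,0,0],[0.0044,-0.0472,0,0,0,0,0],[0.0044,-0.0472,0,0,0,0,0],[0.0044,-0.0472,0,0,0,0,0],[0.0044,-0.0472,0,0,0,0,0],[0,-0.0472,0,0,0,0,0],[0,-0.0472,0,0,0,0,0],[0,-0.0472,0,0,0,0,0],[0,-0.0472,0,0,0,0,0],[0,-0.0472,0,0,0,0,0],[0,0,0,0,0,0,0],[0,0,0,0,0,0,0]]]'
python3 look.py w8; python3 to.py .472 -.243 .036
```

```text
t: 21.95
tcp_pos: [0.4722, -0.2435, 0.1432]
tool_rot: [0.002, 1.0, 0.001, -0.001]
force: [-0.4, 0.9, -4.1]
finger_gap: 0.473
gripper_force: 92.7
[ 0.47192618 -0.24220266  0.14321461] [ 0.39288359 -0.24334707  0.27168864] [0.69976315 0.69650949 0.11247176 0.11205431]
psi 89.87 tilt [-0.002  0.002 -1.   ] units [-0.0004 -0.0013  0.134 ] mm [ -0.3  -1.  107.2] rows>= 2.3826134003168304
```

View pics/w8.png

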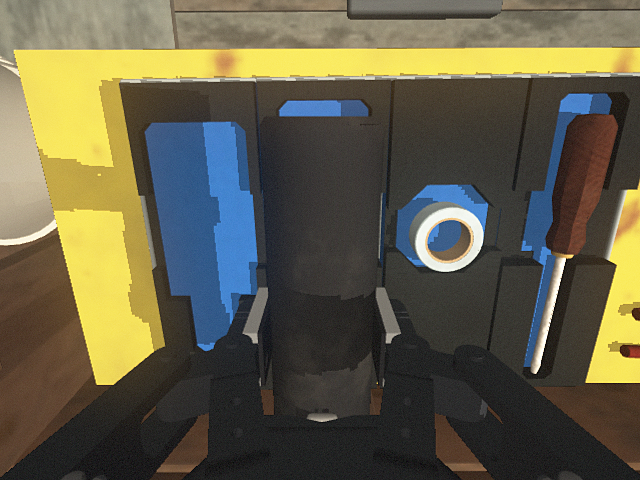

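The torch is over its pocket (pocket centre col 324, torch col 322), so I'll lower it.

```bash
python3 -m pendant '[[[0,-0.001,0.03,0,0,0,0],[0,0,0.03,0,0,0,0],[0,0,0.03,0,0,0,0],[0,0,0.024,0,0,0,0],[0,0,0.01,0,0,0,0],[0,0,0.01,0,0,0,0],[0,0,0,0,0,0,0],[0,0,0,0,0,0,0]]]'
python3 -m pendant '[[[0,0,0,0,0,0,0.65],[0,0,0,0,0,0,0.65],[0,0,0,0,0,0,0.65],[0,0,0,0,0,0,0.65],[0,0,-0.02,0,0,0,0.65],[0,0,-0.05,0,0,0,0.65],[0,0,-0.05,0,0,0,0.65],[0.05,0,0,0,0,0,0.65],[0.05,0,0,0,0,0,0.65],[0,0,0,0,0,0,0.65]]]'
python3 look.py w9
python3 - <<'E'
from h import *
d=load('w9.npz');P=cloud(d)
m=(abs(P[...,1]+.243)<.04)&(P[...,2]<.075)&(P[...,2]>.037)&(d['depth']>.15)
m=max(comps(m),key=lambda a:a.sum());q=P[m];print(len(q),rect(q),np.percentile(q[:,2],[50,98]),q[:,:2].min(0),q[:,:2].max(0))
for x in(.40,.42,.44,.46,.48): 
  s=q[abs(q[:,0]-x)<.004]; print(x,s[:,2].max().round(4) if len(s) else '',((s[:,1].min()+s[:,1].max())/2).round(4) if len(s) else '')
E
```

```text
t: 22.8
tcp_pos: [0.4734, -0.2438, 0.0375]
tool_rot: [0.0, 1.0, -0.0, 0.0]
force: [0.2, 0.9, -3.8]
finger_gap: 0.476
gripper_force: 92.7
t: 23.8
tcp_pos: [0.388, -0.2411, 0.133]
tool_rot: [0.001, 1.0, 0.002, -0.003]
force: [-0.9, -0.1, -0.4]
finger_gap: 0.654
gripper_force: 0.0
[ 0.39077903 -0.24290618  0.13321601] [ 0.30915725 -0.24154426  0.26182148] [0.69973961 0.69694832 0.11234973 0.10956754]
9881 (array([ 464.6, -243.8]), 142.1, 43.0, -0.11) [0.05124146 0.05870536] [ 0.39358784 -0.26528202] [ 0.53571535 -0.22223877]
0.4 0.0551 -0.2438
0.42 0.0555 -0.2435
0.44 0.0556 -0.2436
0.46 0.0556 -0.2438
0.48 0.0555 -0.2439
```

```bash
python3 - <<'E'
from h import *
d=load('w7.npz')
print(cast(d,[[424,149],[424,208],[394,265],[451,265],[393,310],[450,310]],.01).round(4).tolist())
E
python3 -m pendant '[[[0,0,0,0,0,1,0.8],[0,0,0,0,0,1,0.8],[0,0,0,0,0,1,0.8],[0,0,0,0,0,1,0.8],[0,0,0,0,0,1,0.8],[0,0,0,0,0,1,0.8],[0,0,0,0,0,1,0.8],[0,0,0,0,0,1,0.8],[0,0,0,0,0,1,0.8],[0,0,0,0,0,1,0.8],[0,0,0,0,0,1,0.8],[0,0,0,0,0,1,0.8],[0,0,0,0,0,1,0.8],[0,0,0,0,0,0.09,0.8],[0,0,0,0,0,0,0.8]]]' 60
python3 to.py .570 .089 .12
```

```text
[[0.5705, 0.1867, 0.01], [0.5717, 0.1418, 0.01], [0.5485, 0.0951, 0.01], [0.595, 0.0921, 0.01], [0.5476, 0.0533, 0.01], [0.5962, 0.0501, 0.01]]
t: 25.35
tcp_pos: [0.3938, -0.2442, 0.1329]
tool_rot: [0.706, 0.708, 0.0, 0.001]
force: [-0.2, -1.1, -0.3]
finger_gap: 0.802
gripper_force: 0.0
psi 0.11 tilt [ 0.001 -0.001 -1.   ] units [0.4161 0.221  0.016 ] mm [332.9 176.8  12.8] rows>= 8.380102812791895
```

```bash
python3 -m pendant '[[[0.0416,0,0,0,0,0,0.8],[0.0416,0,0,0,0,0,0.8],[0.0416,0,0,0,0,0,0.8],[0.0416,0,0,0,0,0,0.8],[0.0416,0.0368,0,0,0,0,0.8],[0.0416,0.0368,0,0,0,0,0.8],[0.0416,0.0368,0,0,0,0,0.8],[0.0416,0.0368,0.005,0,0,0,0.8],[0.0416,0.0368,0.005,0,0,0,0.8],[0.0416,0.0376,0.006,0,0,0,0.8],[0,0,0,0,0,0,0.8],[0,0,0,0,0,0,0.8]]]'
python3 look.py w10; python3 to.py .5715 .0897 .014
python3 - <<'E'
from h import *
d=load('w10.npz');P=cloud(d);D=d['depth']
for b in((180,255),(390,470)):
    q=P[260:400,b[0]:b[1]];e=D[260:400,b[0]:b[1]];q=q[(e<.19)&(e>.02)];print(np.percentile(q,[.2,1,99],axis=0).round(4).tolist())
E
```

```text
t: 26.55
tcp_pos: [0.5706, 0.0899, 0.1196]
tool_rot: [0.706, 0.708, -0.0, -0.0]
force: [-0.4, 0.3, -0.0]
finger_gap: 0.801
gripper_force: 0.0
[0.56970163 0.08901586 0.11964972] [0.57212261 0.1710865  0.24795758] [ 9.87080092e-01  1.50808773e-03 -6.04294505e-04  1.60219388e-01]
psi 0.08 tilt [-0.002 -0.    -1.   ] units [0.0009 0.0025 0.1321] mm [  0.7   2.  105.6] rows>= 2.348160920769758
[[0.5244, 0.0786, 0.1131], [0.525, 0.0796, 0.1152], [0.5484, 0.1073, 0.1802]]
[[0.595, 0.0788, 0.1132], [0.5962, 0.08, 0.115], [0.6194, 0.1075, 0.1801]]
```

View pics/w10.png

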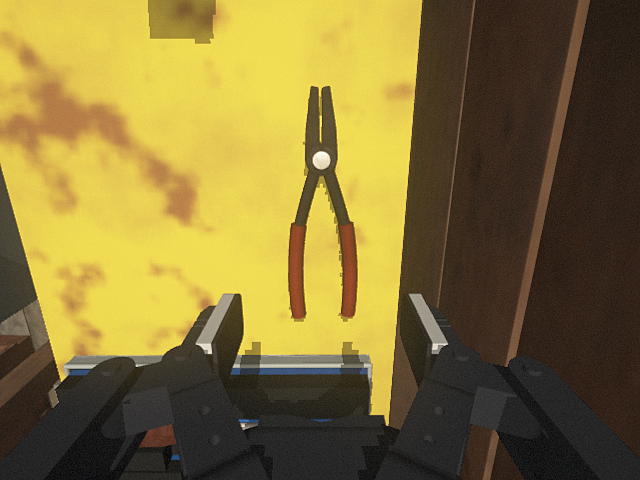

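Pliers are upright at col 321 between the fingers (pivot at row 160, handle ends at row 318), with nothing in the way.

```bash
python3 -m pendant '[[[0.0009,0.0015,0.03,0,0,0,0.7],[0,0,0.03,0,0,0,0.7],[0,0,0.03,0,0,0,0.7],[0,0,0.025,0,0,0,0.7],[0,0,0.012,0,0,0,0.7],[0,0,0.006,0,0,0,0.7],[0,0,0,0,0,0,0.7],[0,0,0,0,0,0,0.7]]]'
python3 -m pendant '[[[0,0,0,0,0,0,0],[0,0,0,0,0,0,0],[0,0,0,0,0,0,0],[0,0,0,0,0,0,0],[0,0,0,0,0,0,0],[0,0,0,0,0,0,0]]]' 60
```

```text
t: 27.4
tcp_pos: [0.5722, 0.0893, 0.0145]
tool_rot: [0.707, 0.707, 0.0, 0.0]
force: [-1.1, -0.2, 0.2]
finger_gap: 0.699
gripper_force: 0.0
t: 28.0
tcp_pos: [0.5718, 0.0895, 0.0154]
tool_rot: [0.707, 0.707, 0.0, 0.0]
force: [-1.3, -0.4, 6.7]
finger_gap: 0.532
gripper_force: 59.5
```

```bash
python3 -m pendant '[[[0,0,-0.02,0,0,0,0],[0,0,-0.04,0,0,0,0],[0,0,-0.04,0,0,0,0],[0,0,-0.04,0,0,0,0],[0,-0.042,0,0,0,0,0],[0,-0.042,0,0,0,0,0],[0,-0.041,0,0,0,0,0],[0,0,0,0,0,0,0]]]'
python3 -m pendant '[[[0,0,0,0,0,1,0],[0,0,0,0,0,1,0],[0,0,0,0,0,1,0],[0,0,0,0,0,1,0],[0,0,0,0,0,1,0],[0,0,0,0,0,1,0],[0,0,0,0,0,1,0],[0,0,0,0,0,1,0],[0,0,0,0,0,1,0],[0,0,0,0,0,1,0],[0,0,0,0,0,1,0],[0,0,0,0,0,1,0],[0,0,0,0,0,1,0],[0,0,0,0,0,0.09,0],[0,0,0,0,0,0,0]]]'
python3 to.py .472 -.331 .13
```

```text
t: 28.8
tcp_pos: [0.4645, 0.0904, 0.1263]
tool_rot: [0.707, 0.707, -0.003, -0.003]
force: [-0.7, -0.0, -2.5]
finger_gap: 0.532
gripper_force: 60.9
t: 30.3
tcp_pos: [0.4723, 0.0897, 0.1263]
tool_rot: [1.0, 0.001, 0.001, 0.0]
force: [-0.5, 0.5, -2.1]
finger_gap: 0.533
gripper_force: 61.0
psi -89.91 tilt [ 0.001 -0.    -1.   ] units [-0.0012  0.5259 -0.0045] mm [ -0.9 420.7  -3.6] rows>= 9.349067271278253
```

The camera side now faces the hanging tools (x ≥ 0.53, z > 0.24). I'll travel closer to the robot, descend, and then move forward at low height.

```bash
python3 -m pendant '[[[-0.036,0,0,0,0,0,0],[-0.036,0.02,0,0,0,0,0],[0,0.046,0,0,0,0,0],[0,0.046,0,0,0,0,0],[0,0.046,0,0,0,0,0],[0,0.046,0,0,0,0,0],[0,0.046,0,0,0,0,0],[0,0.046,0,0,0,0,0],[0,0.046,0,0,0,0,0],[0,0.046,0,0,0,0,0],[0,0.046,0,0,0,0,0],[0,0.046,0,0,0,0,0],[0,0.046,0,0,0,0,0],[0,0,0,0,0,0,0],[0,0,0.04,0,0,0,0],[0,0,0.035,0,0,0,0],[0,0,0,0,0,0,0]]]'
python3 look.py w11; python3 to.py .472 -.331 .063
```

```text
t: 32.0
tcp_pos: [0.4121, -0.3288, 0.063]
tool_rot: [1.0, 0.0, -0.002, -0.003]
force: [-0.2, -0.0, -1.7]
finger_gap: 0.533
gripper_force: 61.3
[ 0.4129215  -0.32964694  0.06456782] [ 0.49561471 -0.32954367  0.19098535] [ 0.69809403 -0.69720543 -0.11728655  0.11319532]
psi -89.96 tilt [-0.003  0.004 -1.   ] units [0.0739 0.0017 0.0017] mm [59.1  1.4  1.4] rows>= 1.3136618857958036
```

View pics/w11.png

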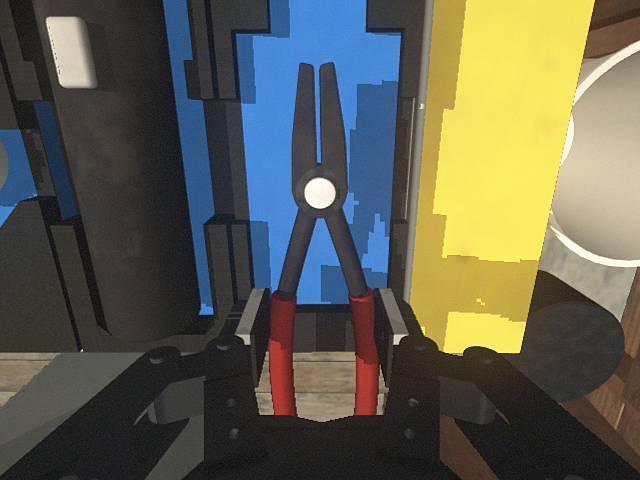

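The pliers are straight and centred on the pocket (cols 242–395), so I'll move forward and lower.

```bash
python3 -m pendant '[[[0.037,0.001,0,0,0,0,0],[0.037,0.001,0,0,0,0,0],[0,0,0,0,0,0,0],[0,0,0.015,0,0,0,0],[0,0,0.01,0,0,0,0],[0,0,0.004,0,0,0,0],[0,0,0,0,0,0,0],[0,0,0,0,0,0,0]]]'; python3 to.py .472 -.331 .039
```

```text
t: 32.85
tcp_pos: [0.4725, -0.3328, 0.0423]
tool_rot: [1.0, -0.001, -0.0, -0.0]
force: [-1.0, -0.4, -2.7]
finger_gap: 0.53
gripper_force: 61.3
psi -90.07 tilt [-0.001  0.001 -1.   ] units [-0.0006 -0.0022  0.0041] mm [-0.5 -1.8  3.3] rows>= 0.08386120970527547
```

Lower 3 mm, release, rise low, retreat towards the robot, and look.

```bash
python3 -m pendant '[[[0,-0.002,0.004,0,0,0,0],[0,0,0,0,0,0,0],[0,0,0,0,0,0,0.65],[0,0,0,0,0,0,0.65],[0,0,0,0,0,0,0.65],[0,0,0,0,0,0,0.65],[0,0,-0.02,0,0,0,0.65],[0,0,-0.03,0,0,0,0.65],[-0.04,0,0,0,0,0,0.65],[-0.04,0,0,0,0,0,0.65],[0,0,-0.05,0,0,0,0.65],[0,0,-0.05,0,0,0,0.65],[0,0,-0.04,0,0,0,0.65],[0,0,0,0,0,0,0.65]]]'
python3 look.py w12
python3 - <<'E'
from h import *
from station import eyes
d=load('w12.npz');P=cloud(d)
m=(abs(P[...,1]+.331)<.033)&(P[...,2]<.06)&(P[...,2]>.025)&(P[...,0]>.395)&(P[...,0]<.572)&(d['depth']>.1)
for c in comps(m):
  q=P[c];print(len(q),rect(q),np.percentile(q[:,2],[10,50,98]).round(4),q[:,:2].min(0).round(4),q[:,:2].max(0).round(4))
E
```

```text
t: 34.25
tcp_pos: [0.411, -0.3335, 0.1959]
tool_rot: [1.0, -0.0, 0.003, 0.004]
force: [1.7, -0.3, 0.1]
finger_gap: 0.648
gripper_force: 0.0
[ 0.41002934 -0.33235115  0.1938334 ] [ 0.49306921 -0.33253708  0.32484156] [-0.69747551  0.69913029  0.10831249 -0.11407521]
893 (array([ 549.2, -302.7]), 45.5, 9.3, -0.0) [0.0286 0.0298 0.0313] [ 0.5265 -0.3073] [ 0.572 -0.298]
5339 (array([ 489.9, -331.3]), 163.5, 51.4, 1.52) [0.0281 0.0303 0.0335] [ 0.4075 -0.3587] [ 0.5716 -0.3071]
1688 (array([ 536.9, -355.6]), 70.3, 16.9, 0.04) [0.0287 0.0297 0.0312] [ 0.5017 -0.364 ] [ 0.572  -0.3471]
409 (array([ 405. , -341.8]), 82.3, 39.7, -53.83) [0.0265 0.0295 0.0312] [ 0.395 -0.364] [ 0.4452 -0.2981]
```

View pics/w12.png

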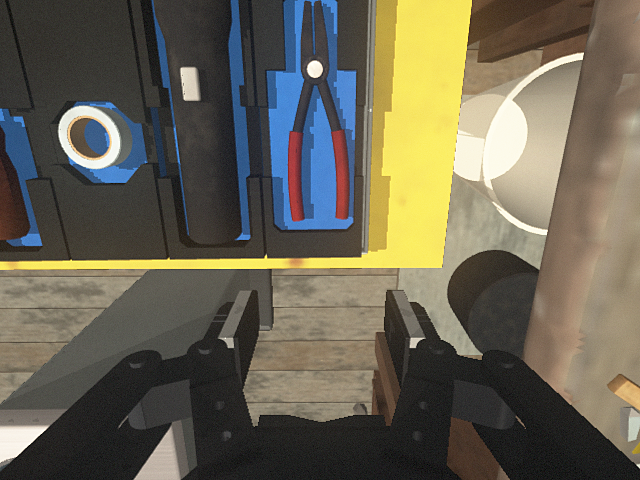

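All four tools are seated: pliers at (315,70–220), torch at (205,130), tape at (92,137), and the driver checked earlier. I'll compare with the top view once more and then hand in.

Run:
```python
from h import *
from station import eyes,job
d=eyes.snapshot('top');P=cloud(d)
for n,(x,y) in dict(tin=(.397,.299),offcut=(.488,.284)).items():
    m=(abs(P[...,0]-x)<.06)&(abs(P[...,1]-y)<.06)&(P[...,2]>.016)&(P[...,2]<.06)
    m=max(comps(m),key=lambda a:a.sum());print(n,rect(P[m]))
m=(abs(P[...,1]+.066)<.02)&(P[...,2]>.033)&(P[...,2]<.06)&(P[...,0]>.37)&(P[...,0]<.6)
m=max(comps(m),key=lambda a:a.sum());print('driver',rect(P[m]),P[m][:,2].max())
print(job.sign_off())
```

```text
tin (array([397.7, 300.2]), 65.5, 64.7, 58.33)
offcut (array([489.1, 285.8]), 76.1, 41.2, 84.97)Traceback (most recent call last):
  File "<stdin>", line 8, in <module>
ValueError: max() iterable argument is empty
```

Run:
```python
from h import *
from station import eyes
d=eyes.snapshot('top');P=cloud(d)
m=(abs(P[...,1]+.066)<.03)&(P[...,0]>.37)&(P[...,0]<.61)
print(m.sum(),np.percentile(P[m][:,2],[2,20,50,80,98]).round(3))
cv2.imwrite('pics/t2.png',cv2.resize(d['pixels'][140:320,240:540],None,fx=2.5,fy=2.5)[:,:,::-1])
```

```text
225 [0.525 0.539 0.549 0.559 0.566]
```

View pics/t2.png

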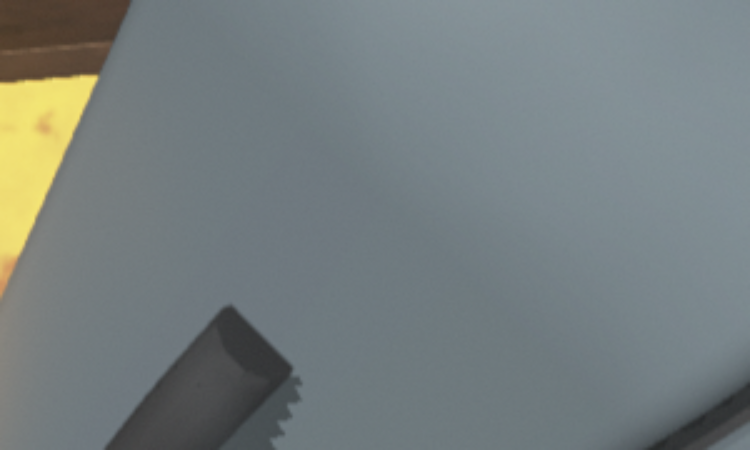

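The arm fills the top view and hides the tray. The w8 and w12 wrist views already showed the driver seated, so I'm handing in.

```bash
python3 -c "from station import job;print(job.sign_off())"
```

```text
the job is handed in; nothing more can be done
None
```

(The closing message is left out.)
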